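# Shut the tagged air valve under its sliding cover

## Task

The lathe's air line has to be shut off at the valve box on the bench: slide the box's sheet-metal cover all the way open by pushing its upright lip, then push the valve handle that carries the round tag a full quarter turn clockwise until it is against its stop, square across its pipe. Only push with the fingertips: do not grip the lip or the handle. Leave the cover open, and leave the other handle and everything lying about where it is.

Things in the scene. Friction and masses are not known exactly. Their poses are not given: they have to be found in the camera images.
- valve_box: grey steel air-valve box fixed to the bench, 480 (own y) x 220 (own x) x 100 tall, 108 over the cover guides on its long edges. Origin: centre of its underside, z = 0; x points away from the robot, y along the box. Its +y half (y 2 to 236, x -106 to 106) is the open valve bay; a fixed deck at height 100 closes the -y half. Couplings and a knob stick out up to 50 in front (-x). It does not move.
- cover (a joint): travel in m of the bare aluminium sheet cover (3 thick, height 101 to 104), sliding along box -y from over the bay (0 = covered) onto the fixed deck (0.228 = end stop, bay fully uncovered). Starts between 0 and 0.015. Friction about 3 N; it stays where left and cannot be lifted.
- cover_lip (a point): centre of the outer (+y) face of the cover's upright finger lip, 114 above the bench, on the box's y axis, 238 from the box centre when covered. The lip is a folded hem at the cover's +y end, 170 long along box x, 6 thick, height 104 to 125. It starts over the box's +y end wall (top at height 100), moves with the cover; axes as valve_box. Push towards box -y to open.
- tagged_handle (a joint): angle in rad of the handle with the round tag: 0 = lever in line with its pipe, pointing to box -x (open); 1.571 = quarter turn clockwise from above, across the pipe, pointing to box +y (shut, on its stop). Starts between 0 and 0.22. Stiff: turns at about 0.28 N m, stays where left.
- tagged_pivot (a point): on the tagged handle's vertical axis, at lever mid-thickness, 78 above the bench; axes as valve_box. Black lever 20 wide, 12 thick (height 72 to 84), reaching 62 from the axis; on it a round steel tag disc 34 across (height 84 to 88), centred 46 from the axis, overhanging 7 each side. Pipe and valve below reach height 51, stem aside. The valves stand at box y 78 and 163; either may be the tagged one.
- tagged_tip (a point): outer end of the tagged lever, 62 from the turning axis, 78 above the bench; moves with the handle
- plain_handle (a joint): angle in rad of the other handle (no tag), same meaning; starts between 0 and 0.12 and is to be left alone
- plain_pivot (a point): on the turning axis of the plain handle, 78 above the bench; lever of the same size without tag
- plain_tip (a point): outer end of the plain lever, 62 from its axis, 78 above the bench
- coupler: loose hex hose coupler of brass and steel, 48 long, 25 across, lying on the floor of the valve bay between the two outlet pipes, its top about 28 above the bench. Origin: under its middle, on the bay floor (4 above the bench).
- glue_bottle: small upright white bottle with grey nozzle, 42 diameter, 118 tall, beside the cover-lip end (+y end) of the box. Origin: centre of its underside.
- sanding_block: cork block 110 x 60 x 35, beside the cover-lip end (+y end) of the box. Origin: centre of its underside.
- blank: square wooden turning blank 135 x 22 x 22, lying beside the -y end of the box. Origin: centre of its underside.
- polish_jar: amber glass jar with metal cap, 64 diameter, 75 tall, behind the box. Origin: centre of its underside.
- bowl: turned wooden bowl, 110 diameter, 45 tall, behind the box. Origin: centre of its underside.
- chuck: four-jaw steel lathe chuck, 100 diameter, 71 tall, beside the -y end of the box. Origin: centre of its underside.

How it is judged:
By the outcome, as a careful person would: the job done as asked, in the order asked, and still so for the second after the job is handed in, with the robot touching nothing.
It also fails if it takes over 51 s, if anything falls off the work surface, if the arm or the gripper's body presses on something with over 40 N, if the wrist force passes 120 N, or if a joint passes its speed limit or range.

## Robot

A 6-joint arm with a two-finger parallel gripper is mounted at the origin on the work surface. World frame = base frame: x ahead of the robot, y to its left, z up, the work surface at z = 0. Lengths are in mm, angles in rad, forces in N, time in s.
With the tool pointing down it reaches from about 350 to 725 mm from the base axis. Payload 6 kg.
Tool frame: the origin (TCP) lies at the very end of the fingers, on their centre line; the grasp point (between the pads) lies 19 mm behind it (grip_depth is the distance from the TCP to the grasp point, in mm); y points along the fingers, x is the direction in which the jaws open and shut, and the axes are right-handed (so a half turn about y gives the same grasp; the last joint's range is limited). The gripper opens to 85 mm and grips with 20 to 120 N. Pads are 22 mm wide; open, the fingers measure 114 mm over their backs; the gripper's body (76 mm by 85 mm) begins 54 mm behind the grasp point. The pads swing forward as they close: fully open they stand 13 mm farther back than shut.
Start: joints at [-0.793, 0.04, 0.085, 0, -1.615, -0.334], TCP at [257.63, -541.849, 231.261] pointing down, gripper open.
Joint ranges: [-2.56, 2.56], [-1.29, 2.01], [-1.08, 1.49], [-3.29, 1.98], [-2.81, -0.18], [-2.99, 2.99]. Speed limits (rad/s): [2.57, 2.57, 3.01, 3.14, 3.14, 3.14].

## Interface

Orientations are given as a 3x3 rotation matrix whose columns are the frame's x, y, z axes.
In Python, from bench import sense, grab_frame, hand_in, grip_depth gives the robot as it stands. The module is installed in compiled form; this text tells all that it offers.
- The arm moves only by the tool arm_command, never from a script. Its argument "commands" is a list of rows, each a list of 7 numbers: the opening, from 0 (shut) to 1 (fully open), then the shift along the tool's x, y, z in cm, then the turn, a rotation vector about the tool's x, y, z in rad. In form: [[jaw, x, y, z, ax, ay, az], ...]. A call has 1 to 8 rows; each row shifts and turns the commanded pose from where the row before left it, along the tool's axes as they then stand; what a row does not reach is not made up. A row lasts 1/8 s, in which the tool goes at most 62.5 mm and 10.7 degrees, less where a joint would pass 70% of its speed; a pose out of reach is approached as far as the arm can. A call with a gripper value outside its range is refused whole. The fingers move at their own pace and stop on an object; "squeeze" is the grip in N (left out, the last holds). Time passes only in rows, so rows that do not move let the fingers close. It gives the time, the measured TCP pose, the force and the opening at its end, in the units of the state.
- sense(): the state, without advancing time (a new reading comes with each control period).
- grab_frame(name): name is "side" or "top" or "wrist"; returns a dict with "image" (400x640x3 uint8, red, green, blue), "range_z" (400x640 float32, mm along the optical axis (not along the pixel's ray), 0 where there is no reading), "intrinsics" (3x3 intrinsics, pixels), "dist_coeffs" ([k1, k2, p1, p2, k3] as OpenCV has them; the pictures are not rectified), "R" (3x3) and "t" (3): a world point X has camera coordinates R X + t. Camera axes: x right, y down, z forward; pixel columns grow to the right and rows downward; lengths in mm; the calibration is good to about 2 mm. A picture is of the moment at which its call begins.
- hand_in(): hands the job in, once; it reports no verdict.
The state is a dict: "time_s": time; "qpos": joint angles; "qvel": joint speeds; "joint_torque": joint torques, N m; "tcp_pos": TCP position; "eef_rot": TCP orientation; "force": force on the tool from outside, world axes, zero at the start; "wrist_torque": the same for the moment, N m; "gripper_width": opening from 0.0 (shut) to 1.0 (fully open).
Only numpy, scipy, OpenCV 4.12 (cv2) and the standard library are available. Lean on these libraries where they do the work, as an engineer would, in place of code of your own. Each camera call takes 0.05 s, during which the arm holds its last target.

## Working session

There is one attempt and no reset: what is moved stays moved. The work goes in short steps, Python scripts to look and compute and a tool call to move; the robot and the scene stay as the last step left them, time stands still between calls to the robot, and variables do not carry over. Pictures are saved under pics/ and viewed, and the job is handed in when it is done.

Besides the shell and the picture viewer there is one more tool, called after "Emit:" as a command line: name --pt "numbers of a row" for each row, then --argument value for the rest. arm_command: Moves the arm, as the interface text tells. Its arguments: {"type":"object","properties":{"commands":{"type":"array"},"squeeze":{"type":"number"}},"required":["commands"]}

```bash
mkdir -p pics; cat > h.py <<'E'
import numpy as np, cv2
from bench import sense, grab_frame, hand_in, grip_depth
def save(n,f): cv2.imwrite(f'pics/{n}.png', f['image'][:,:,::-1])
def ray(f,uv):
    uv=np.array(uv,float).reshape(-1,1,2)
    n=cv2.undistortPoints(uv,f['intrinsics'],f['dist_coeffs']).reshape(-1,2)
    d=np.c_[n,np.ones(len(n))]@f['R']
    return -f['R'].T@f['t'], d
def onplane(f,uv,z):
    c,d=ray(f,uv); return c+d*((z-c[2])/d[:,2])[:,None]
def depthpts(f):
    h,w=f['range_z'].shape; u,v=np.meshgrid(np.arange(w),np.arange(h))
    uv=np.stack([u,v],-1).reshape(-1,2)
    c,d=ray(f,uv); return (c+d*f['range_z'].reshape(-1,1)).reshape(h,w,3)
def proj(f,P):
    r,_=cv2.Rodrigues(np.array(f['R'])); return cv2.projectPoints(np.array(P,float).reshape(-1,1,3),r,np.array(f['t'],float),f['intrinsics'],f['dist_coeffs'])[0].reshape(-1,2)
E
python3 - <<'E'
from h import *
s=sense(); print({k:np.round(v,3) for k,v in s.items()}, grip_depth)
for n in ('top','side'):
    f=grab_frame(n); save(n+'0',f); np.save(f'{n}0.npy',f,allow_pickle=True); print(n,np.round(-f['R'].T@f['t']), np.round(f['R'],2).tolist())
E
```

```text
{'time_s': np.float64(0.0), 'qpos': array([-0.793,  0.041,  0.084, -0.   , -1.616, -0.334]), 'qvel': array([-0.001,  0.001, -0.   , -0.001,  0.002, -0.   ]), 'joint_torque': array([-0.0000e+00, -3.6821e+01,  3.4742e+01,  6.9330e+00, -5.0000e-03,
        0.0000e+00]), 'tcp_pos': array([ 257.553, -541.543,  230.277]), 'eef_rot': array([[-0.429, -0.001, -0.903],
       [ 0.903,  0.002, -0.429],
       [ 0.002, -1.   ,  0.   ]]), 'force': array([-0.076, -0.283, -0.97 ]), 'wrist_torque': array([ 0.029,  0.063, -0.044]), 'gripper_width': np.float64(1.004)} 18.700000000000003
top [ 457.   30. 1368.] [[-0.0, -1.0, -0.0], [-1.0, 0.0, -0.08], [0.08, 0.0, -1.0]]
side [199. 770. 804.] [[-0.89, -0.46, 0.02], [-0.31, 0.57, -0.76], [0.34, -0.68, -0.64]]
```

View pics/top0.png

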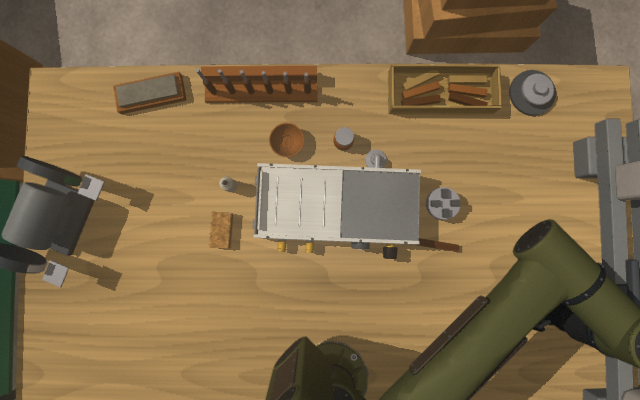

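View pics/side0.png

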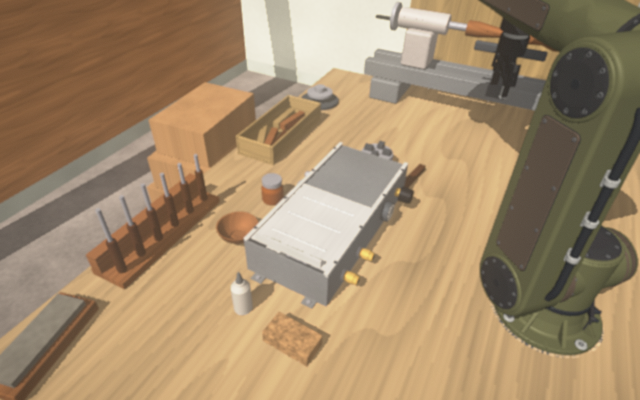

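The top view shows the box spanning pixels (256,164) to (420,243), covered, with the lip at about (262,203). The bottle is at (226,184) and the cork block at (221,230), both near the lip. Next I measure these from depth and the outline.

```bash
python3 - <<'E'
from h import *
f=np.load('top0.npy',allow_pickle=True).item()
P=depthpts(f)
c=f['image'][150:260,200:460,::-1]; cv2.imwrite('pics/crop0.png',cv2.resize(c,None,fx=3,fy=3,interpolation=cv2.INTER_CUBIC))
z=P[...,2]
m=((z>85)&(z<135)&(P[...,0]>300)&(P[...,0]<800)).astype(np.uint8)
n,l,st,ce=cv2.connectedComponentsWithStats(m)
for i in range(1,n):
    if st[i,4]>40: print(st[i],ce[i])
i=1+np.argmax(st[1:,4]); ys,xs=np.where(l==i)
r=cv2.minAreaRect(P[ys,xs,:2].astype(np.float32)); print(r, cv2.boxPoints(r))
print('z',np.percentile(z[ys,xs],[2,10,50,90,98]))
mm=(l==i)&(z>113); yy,xx=np.where(mm); print('lip',len(yy),P[mm].mean(0),P[mm].min(0),P[mm].max(0))
for nm,(u0,u1,v0,v1) in dict(bottle=(215,245,170,200),cork=(205,238,205,255)).items():
    Q=P[v0:v1,u0:u1].reshape(-1,3);Q=Q[Q[:,2]>20]; print(nm,Q.min(0),Q.max(0))
E
```

```text
[ 587  120   27  161 1670] [602.29341317 194.03952096]
[622 120  17  44 512] [630.7109375  142.88085938]
[ 34 159  35  14  49] [ 51.87755102 165.95918367]
[  253   163   168    82 12194] [337.61103822 203.36993603]
[ 70 173  35  28 505] [ 89.21188119 185.82772277]
[221 178   9  10  68] [224.79411765 182.52941176]
[ 35 183  35  67 312] [ 56.18589744 214.625     ]
[630 200  10  72 467] [635.69379015 227.98929336]
[  0 243  69  42 733] [ 43.37380628 265.77080491]
((532.9716796875, -19.324920654296875), (482.0362243652344, 223.22796630859375), 87.49774169921875) [[ 410.94156 -255.2403 ]
 [ 633.95667 -264.98615]
 [ 655.00183  216.59045]
 [ 431.9867   226.3363 ]]
z [ 96.47170303  98.90167344 103.41420415 108.57855211 112.4821928 ]
lip 216 [543.10123287 141.10640576 120.92955517] [ 417.99408174 -246.80588403  113.02775773] [651.98164789 221.78942219 131.91348823]
bottle [456.73176501  29.83826799  20.52755569] [ 619.10669371  335.09588396 1368.15883915]
cork [401.19904637  29.83826799  20.78719203] [ 512.47447962  374.66350156 1368.15883915]
```

View pics/crop0.png

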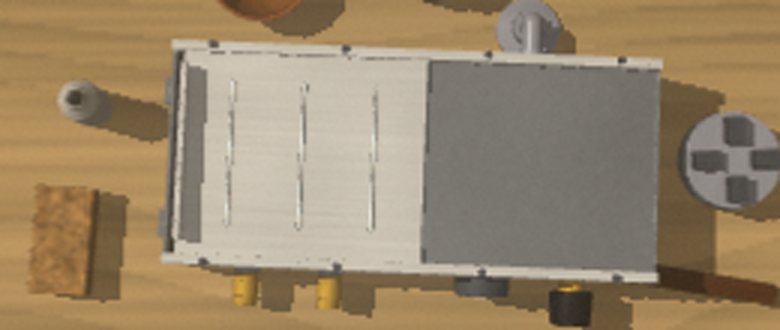

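```bash
python3 - <<'E'
from h import *
f=np.load('top0.npy',allow_pickle=True).item()
uv=np.array([(172,40),(662,60),(658,282),(162,262)])/3+[200,150]-1/3
C=onplane(f,uv,108); print(np.round(C,1)); print('centre',C.mean(0), [np.linalg.norm(C[i]-C[(i+1)%4]) for i in range(4)])
d=C[0]-C[1]+C[3]-C[2]; print('yaw',np.arctan2(-d[0],d[1]))
uv=np.array([(187,58),(176,240),(180,150),(170,150)])/3+[200,150]-1/3
L=onplane(f,uv,125);print('lip',L)
uv=np.array([(75,98)])/3+[200,150]; print('bottle top',onplane(f,uv,118))
uv=np.array([(98,190),(98,297),(35,185),(28,292)])/3+[200,150]; print('cork',onplane(f,uv,35))
g=np.load('side0.npy',allow_pickle=True).item()
cv2.imwrite('pics/scrop0.png',cv2.resize(g['image'][130:370,200:440,::-1],None,fx=2.5,fy=2.5,interpolation=cv2.INTER_CUBIC))
P=depthpts(g);z=P[...,2]
m=(z>112)&(z<128)&(abs(P[...,1]-220)<40)&(abs(P[...,0]-540)<100); print('side lip',m.sum(),np.median(P[m],0),np.percentile(P[m],[5,95],axis=0))
E
```

```text
[[ 653.1  215.9  108. ]
 [ 631.9 -263.9  108. ]
 [ 415.8 -255.6  108. ]
 [ 436.4  223.8  108. ]]
centre [534.32812907 -19.95082806 108.        ] [np.float64(480.2714477987623), np.float64(216.25865211102106), np.float64(479.77819662457136), np.float64(216.7816014586851)]
yaw -0.04350929706310098
lip [[632.83073745 198.71620558 125.        ]
 [457.64229807 207.90302979 125.        ]
 [543.80621523 204.73247386 125.        ]
 [543.83242873 214.3567663  125.        ]]
bottle top [[594.16296229 307.30038649 118.        ]]
cork [[508.07126626 300.57861788  35.        ]
 [398.65778883 299.30566117  35.        ]
 [513.34342116 365.84167921  35.        ]
 [403.73926428 371.39142799  35.        ]]
side lip 367 [538.1725813  207.00419318 121.20865511] [[466.82594944 201.96052693 113.14192358]
 [620.38392823 211.63856385 124.52710903]]
```

View pics/scrop0.png

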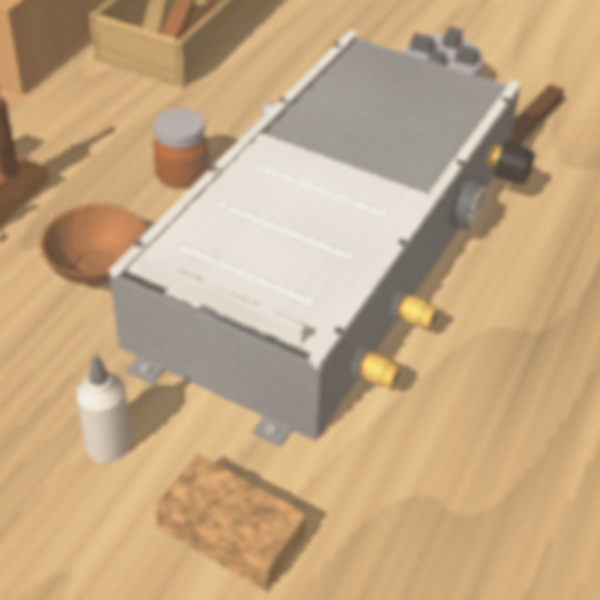

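The box centre is at (534.3, -20.0) with yaw -0.0435. The lip's outer face is about 232 from the centre. I'll shut the jaws, turn so tool z is along box -y, and fly to a point outside the lip.

Emit:
arm_command --pt "0 0 0 0 0 -0.1807 0" --pt "0 0 0 0 0 -0.1807 0" --pt "0 0 0 0 0 -0.1807 0" --pt "0 0 0 0 0 -0.1807 0" --pt "0 0 0 0 0 -0.1807 0" --pt "0 0 0 0 0 -0.1807 0"

```text
time_s: 0.85
tcp_pos: [257.6, -541.6, 230.6]
eef_rot: [[-0.999, -0.001, -0.037], [0.037, 0.001, -0.999], [0.001, -1.0, -0.001]]
force: [-0.3, -0.0, 0.1]
gripper_width: -0.0
```

Emit:
arm_command --pt "0 -1.8 0 -5.68 0 0 0" --pt "0 -1.8 0 -5.68 0 0 0" --pt "0 -1.8 0 -5.68 0 0 0" --pt "0 -1.8 0 -5.68 0 0 0" --pt "0 -1.8 0 -5.68 0 0 0" --pt "0 -1.8 0 -5.68 0 0 0" --pt "0 -1.8 0 -5.68 0 0 0"

```text
time_s: 1.72
tcp_pos: [400.6, -148.1, 231.1]
eef_rot: [[-0.999, 0.0, -0.043], [0.043, 0.0, -0.999], [-0.0, -1.0, -0.0]]
force: [0.9, -0.9, 0.0]
gripper_width: -0.002
```

Emit:
arm_command --pt "0 -1.8 0 -5.68 0 0 0" --pt "0 -1.8 0 -5.68 0 0 0" --pt "0 -1.8 0 -5.68 0 0 0" --pt "0 -1.8 0 -5.68 0 0 0" --pt "0 -1.8 0 -5.68 0 0 0" --pt "0 -1.8 0 -5.68 0 0 0" --pt "0 -1.8 0 -5.68 0 0 0" --pt "0 0 0 0 0 0 0"

```text
time_s: 2.72
tcp_pos: [543.2, 244.9, 227.7]
eef_rot: [[-0.999, -0.005, -0.04], [0.04, -0.003, -0.999], [0.005, -1.0, 0.003]]
force: [0.1, -0.7, -0.8]
gripper_width: -0.003
```

Emit:
arm_command --pt "0 -0.1 4.5 0 0 0 0" --pt "0 -0.1 4.5 0 0 0 0" --pt "0 0 2.6 0 0 0 0" --pt "0 0 0 0 0 0 0"

```text
time_s: 3.22
tcp_pos: [544.2, 240.4, 113.0]
eef_rot: [[-0.999, -0.004, -0.043], [0.043, -0.003, -0.999], [0.004, -1.0, 0.003]]
force: [-0.8, 0.0, 1.3]
gripper_width: 0.001
```

```bash
python3 - <<'E'
from h import *
s=sense(); print(s['tcp_pos'])
g=grab_frame('side'); cv2.imwrite('pics/s1.png',cv2.resize(g['image'][130:370,200:440,::-1],None,fx=2.5,fy=2.5,interpolation=cv2.INTER_CUBIC))
E
```

```text
[544.18731286 240.37258405 113.01105591]
```

View pics/s1.png

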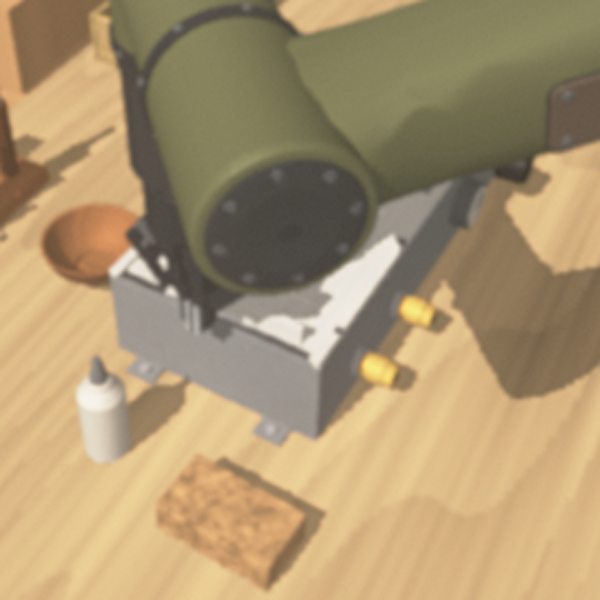

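Emit:
arm_command --pt "0 0 0.2 0.8 0 0 0" --pt "0 0 0 0.7 0 0 0" --pt "0 0 0 0.7 0 0 0" --pt "0 0 0 1.0 0 0 0" --pt "0 0 0 1.2 0 0 0" --pt "0 0 0 1.2 0 0 0"

```text
time_s: 4.03
tcp_pos: [543.3, 185.3, 113.9]
eef_rot: [[-0.999, 0.001, -0.043], [0.043, 0.001, -0.999], [-0.001, -1.0, -0.001]]
force: [0.9, 2.6, 1.6]
gripper_width: 0.001
```

Emit:
arm_command --pt "0 0 0 1.5 0 0 0" --pt "0 0 0 1.5 0 0 0" --pt "0 0 0 1.5 0 0 0" --pt "0 0 0 1.5 0 0 0" --pt "0 0 0 1.5 0 0 0" --pt "0 0 0 1.5 0 0 0" --pt "0 0 0 1.5 0 0 0" --pt "0 0 0 1.5 0 0 0"

```text
time_s: 5.03
tcp_pos: [537.8, 64.9, 113.3]
eef_rot: [[-0.999, -0.0, -0.043], [0.043, 0.0, -0.999], [0.0, -1.0, -0.0]]
force: [1.7, 3.6, 3.1]
gripper_width: 0.002
```

Emit:
arm_command --pt "0 0 0 1.2 0 0 0" --pt "0 0 0 1.2 0 0 0" --pt "0 0 0 1.2 0 0 0" --pt "0 0 0 1.0 0 0 0" --pt "0 0 0 0.8 0 0 0" --pt "0 0 0 0.6 0 0 0" --pt "0 0 0 0.4 0 0 0" --pt "0 0 0 0 0 0 0"

```text
time_s: 6.02
tcp_pos: [534.6, 1.3, 112.8]
eef_rot: [[-0.999, -0.002, -0.043], [0.043, -0.001, -0.999], [0.002, -1.0, 0.001]]
force: [0.4, -0.8, -0.7]
gripper_width: 0.003
```

Emit:
arm_command --pt "0 0 0 0.3 0 0 0" --pt "0 0 0 0.3 0 0 0" --pt "0 0 0 0.2 0 0 0" --pt "0 0 0 0 0 0 0"

```text
time_s: 6.52
tcp_pos: [534.7, 0.9, 112.8]
eef_rot: [[-0.999, 0.001, -0.039], [0.039, 0.012, -0.999], [-0.0, -1.0, -0.012]]
force: [-6.2, 27.9, 5.0]
gripper_width: 0.002
```

The cover hit its end stop: TCP stalled at box y of about 21 with 28 N. Next I back off, lift and move over the deck to look into the bay.

Emit:
arm_command --pt "0 0 0 -1.5 0 0 0" --pt "0 0 0 -1.5 0 0 0" --pt "0 0 -4.5 0 0 0 0" --pt "0 0 -4.5 0 0 0 0" --pt "0 0 -3 5 0 0 0" --pt "0 0 0 6 0 0 0" --pt "0 0 0 6 0 0 0" --pt "0 0 0 6 0 0 0"

```text
time_s: 7.52
tcp_pos: [525.7, -207.8, 233.0]
eef_rot: [[-0.999, -0.001, -0.043], [0.043, -0.001, -0.999], [0.001, -1.0, 0.001]]
force: [0.2, 0.3, -0.2]
gripper_width: -0.002
```

```bash
python3 - <<'E'
from h import *
print(sense()['tcp_pos'])
f=grab_frame('top'); np.save('top1.npy',f,allow_pickle=True)
cv2.imwrite('pics/t1.png',cv2.resize(f['image'][150:260,240:440,::-1],None,fx=4,fy=4,interpolation=cv2.INTER_CUBIC))
g=grab_frame('side'); np.save('side1.npy',g,allow_pickle=True)
cv2.imwrite('pics/s2.png',cv2.resize(g['image'][130:330,220:420,::-1],None,fx=3,fy=3,interpolation=cv2.INTER_CUBIC))
E
```

```text
[ 525.71170431 -207.76639192  232.99072852]
```

View pics/t1.png

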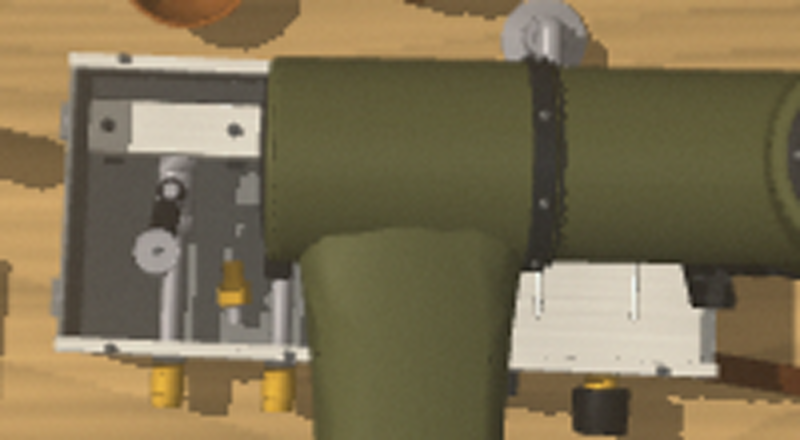

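View pics/s2.png

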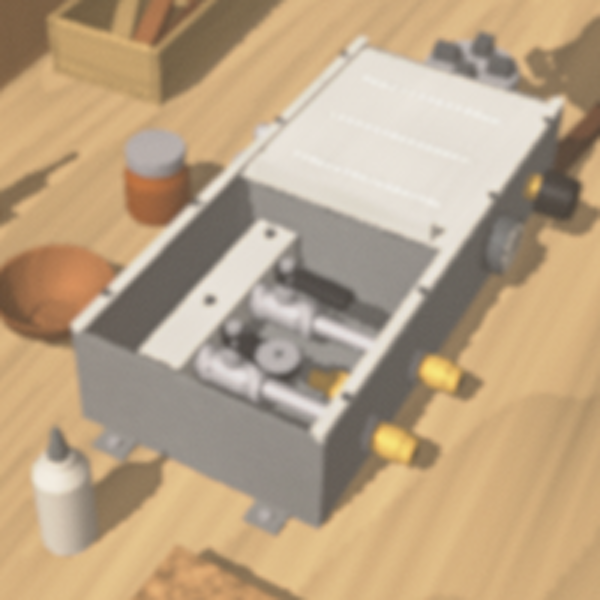

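```bash
python3 - <<'E'
from h import *
f=np.load('top1.npy',allow_pickle=True).item(); g=np.load('side1.npy',allow_pickle=True).item()
c=np.array([534.3,-20.0]); a=-0.0435; R=np.array([[np.cos(a),-np.sin(a)],[np.sin(a),np.cos(a)]])
tob=lambda P:np.c_[(P[:,:2]-c)@R,P[:,2]]
k=lambda p:np.array([p],float)/4+[240,150]-.375
for n,p,z in (('tag',(157,250),88),('piv',(172,188),86)):
    Q=onplane(f,k(p),z); print(n,Q.round(1),tob(Q).round(1))
ks=lambda p:np.array([p],float)/3+[220,130]-.33
for n,p,z in (('tag',(279,355),88),('plain end',(340,297),84),('plain base',(287,262),84)):
    Q=onplane(g,ks(p),z); print('side',n,Q.round(1),tob(Q).round(1))
P=depthpts(f); 
for p in ((157,250),(172,188),(200,130),(165,215)):
    u,v=k(p)[0].round().astype(int); print(p,P[v,u].round(1))
P=depthpts(g)
for p in ((250,280),(290,262),(320,288),(340,297)):
    u,v=ks(p)[0].round().astype(int); print(p,tob(P[v,u][None]).round(1))
E
```

```text
tag [[509.3 152.7  88. ]] [[-32.5 171.5  88. ]]
piv [[555.4 142.   86. ]] [[ 14.  162.7  86. ]]
side tag [[507.3 153.   88. ]] [[-34.5 171.7  88. ]]
side plain end [[495.4  68.7  84. ]] [[-42.8  86.9  84. ]]
side plain base [[552.5  51.4  84. ]] [[15.  72.1 84. ]]
(157, 250) [509.7 152.4  87.8]
(172, 188) [553.7 140.2  93.5]
(200, 130) [603.  122.7  50.2]
(165, 215) [536.3 146.5  88.3]
(250, 280) [[47.9 77.2 52.1]]
(290, 262) [[11.8 74.5 87.4]]
(320, 288) [[-22.4  85.   81.5]]
(340, 297) [[-42.4  86.1  82. ]]
```

The cover is fully open. The tagged valve is the one at box y 163: pivot near (13,163), tag at (-33,171.6), so its angle is about 0.19. The plain lever's tip is near (-43,87). I'll go down between the two at box (-33,125).

Emit:
arm_command --pt "0 0.54 0 -5.22 0 0 0" --pt "0 0.54 0 -5.22 0 0 0" --pt "0 0.54 0 -5.22 0 0 0" --pt "0 0.54 0 -5.22 0 0 0" --pt "0 0.54 0 -5.22 0 0 0" --pt "0 0.55 0 -5.2 0 0 0" --pt "0 0 0 0 0 0 0" --pt "0 0 0 0 0 0 0"

```text
time_s: 8.62
tcp_pos: [507.0, 108.3, 233.0]
eef_rot: [[-0.999, -0.001, -0.042], [0.042, -0.001, -0.999], [0.001, -1.0, 0.001]]
force: [-0.1, -0.5, -0.4]
gripper_width: -0.001
```

Emit:
arm_command --pt "0 0 5 0 0 0 0" --pt "0 0 5 0 0 0 0" --pt "0 0 2.5 0 0 0 0" --pt "0 0 0 0 0 0 0"

```text
time_s: 9.12
tcp_pos: [506.2, 106.5, 106.3]
eef_rot: [[-0.999, -0.004, -0.045], [0.045, -0.002, -0.999], [0.004, -1.0, 0.002]]
force: [0.9, -0.3, 0.9]
gripper_width: 0.002
```

```bash
python3 - <<'E'
from h import *
s=sense(); print(s['tcp_pos'],s['force'])
g=grab_frame('side')
cv2.imwrite('pics/s3.png',cv2.resize(g['image'][130:330,220:420,::-1],None,fx=3,fy=3,interpolation=cv2.INTER_CUBIC))
g=grab_frame('wrist');save('w3',g)
E
```

```text
[506.15189345 106.49085308 106.25888599] [ 0.85748675 -0.32853295  0.89647915]
```

View pics/s3.png

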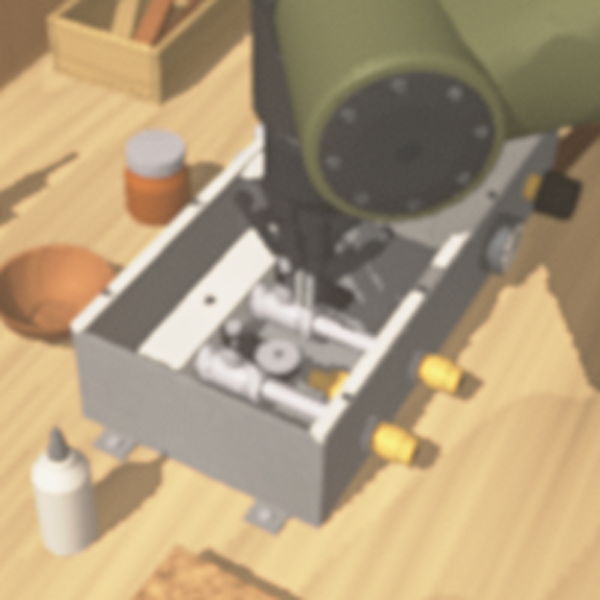

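View pics/w3.png

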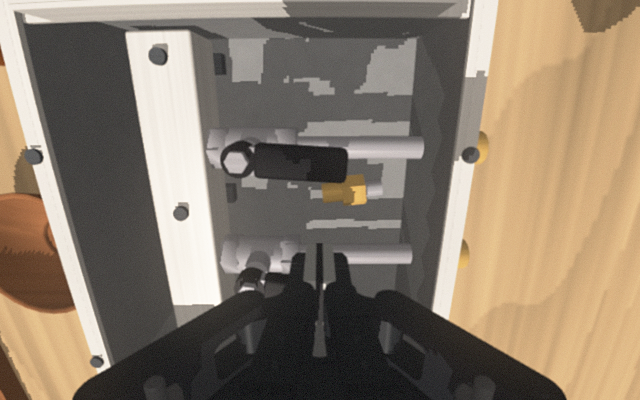

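```bash
python3 - <<'E'
from h import *
s=sense();g=grab_frame('side');P=depthpts(g)
R=s['eef_rot'];Q=(P-s['tcp_pos'])@R   # tool coords
h=-Q[...,1]
for lo in range(-5,90,8):
    m=(h>lo)&(h<lo+8)&(abs(Q[...,2])<45)&(abs(Q[...,0])<95)&(P[...,2]>112)
    if m.sum()>3: print(lo,m.sum(),'x',np.percentile(Q[m][:,0],[2,98]).round(),'z',np.percentile(Q[m][:,2],[2,98]).round())
E
```

```text
3 25 x [-12.  13.] z [-12.  -4.]
11 31 x [-11.  14.] z [-12.   5.]
19 33 x [-12.  14.] z [-13.   0.]
27 28 x [-12.  15.] z [-12.   3.]
35 26 x [-15.  15.] z [-14.  -6.]
43 71 x [-32.  29.] z [-16.   6.]
51 113 x [-38.  36.] z [-14.   9.]
59 78 x [-44.  43.] z [-17.   7.]
67 92 x [-46.  50.] z [-19.   3.]
75 100 x [-54.  54.] z [-18.   3.]
83 155 x [-60.  62.] z [-19.   8.]
```

Only the ±14 mm fingertips are below wall height, so turning the tool along with the handle is safe. I'll work out the arc steps: face on the tag edge and lever side, turning with it.

```bash
cat >> h.py <<'E'
C0=np.array([534.3,-20.0]); A0=-0.0435
RB=np.array([[np.cos(A0),-np.sin(A0)],[np.sin(A0),np.cos(A0)]])
def boxxy(p): return (np.array(p)[:2]-C0)@RB
def arc(start,t0,ths,piv=(12.5,163),r=44,off=28):
    # start: commanded box xy, t0: tool turn (clockwise) so far
    p=np.array(start,float); t=t0
    for th in ths:
        d=np.array([-np.cos(th),np.sin(th)]); n=np.array([np.sin(th),np.cos(th)])
        q=np.array(piv)+r*d-off*n; D=q-p
        # tool x = (-cos t, sin t) , tool z = (-sin t,-cos t) in box axes
        x=D@[-np.cos(t),np.sin(t)]; z=D@[-np.sin(t),-np.cos(t)]
        print(f'th {th:.2f} box {q.round(1)} [0,{x/10:.2f},0,{z/10:.2f},0,{th-t:.3f},0]'); p=q;t=th
E
python3 - <<'E'
from h import *
b=boxxy(sense()['tcp_pos']);print(b)
arc(b,0,list(np.arange(0.1,1.6,0.122))+[1.6,1.66])
E
```

```text
[-31.67423698 126.67883626]
th 0.10 box [-34.1 139.5] [0,0.24,0,-1.29,0,0.100,0]
th 0.22 box [-36.6 145.4] [0,0.31,0,-0.56,0,0.122,0]
th 0.34 box [-38.4 151.5] [0,0.31,0,-0.56,0,0.122,0]
th 0.47 box [-39.4 157.8] [0,0.31,0,-0.56,0,0.122,0]
th 0.59 box [-39.6 164.1] [0,0.31,0,-0.56,0,0.122,0]
th 0.71 box [-39.1 170.4] [0,0.31,0,-0.56,0,0.122,0]
th 0.83 box [-37.8 176.7] [0,0.31,0,-0.56,0,0.122,0]
th 0.95 box [-35.8 182.7] [0,0.31,0,-0.56,0,0.122,0]
th 1.08 box [-33.  188.4] [0,0.31,0,-0.56,0,0.122,0]
th 1.20 box [-29.6 193.8] [0,0.31,0,-0.56,0,0.122,0]
th 1.32 box [-25.5 198.7] [0,0.31,0,-0.56,0,0.122,0]
th 1.44 box [-20.9 203. ] [0,0.31,0,-0.56,0,0.122,0]
th 1.56 box [-15.8 206.8] [0,0.31,0,-0.56,0,0.122,0]
th 1.60 box [-14.2 207.8] [0,0.10,0,-0.16,0,0.036,0]
th 1.66 box [-11.5 209.3] [0,0.16,0,-0.27,0,0.060,0]
```

Emit:
arm_command --pt "0 0 1.5 0 0 0 0" --pt "0 0 1.5 0 0 0 0" --pt "0 0 0 0 0 0 0"

```text
time_s: 9.65
tcp_pos: [506.1, 107.8, 76.2]
eef_rot: [[-0.999, -0.003, -0.043], [0.043, -0.001, -0.999], [0.003, -1.0, 0.001]]
force: [-0.5, 0.4, 0.3]
gripper_width: -0.001
```

Emit:
arm_command --pt "0 0.12 0 -0.65 0 0.05 0" --pt "0 0.12 0 -0.65 0 0.05 0" --pt "0 0.31 0 -0.56 0 0.122 0" --pt "0 0.31 0 -0.56 0 0.122 0" --pt "0 0.31 0 -0.56 0 0.122 0" --pt "0 0.31 0 -0.56 0 0.122 0" --pt "0 0.31 0 -0.56 0 0.122 0"

```text
time_s: 10.52
tcp_pos: [501.5, 151.1, 78.4]
eef_rot: [[-0.727, -0.002, -0.687], [0.687, -0.004, -0.727], [-0.001, -1.0, 0.004]]
force: [-2.3, -5.5, 1.1]
gripper_width: -0.001
```

```bash
python3 - <<'E'
from h import *
s=sense();print(boxxy(s['tcp_pos']),s['tcp_pos'],s['force'],s['eef_rot'].round(3).tolist())
g=grab_frame('side')
cv2.imwrite('pics/s4.png',cv2.resize(g['image'][130:330,220:420,::-1],None,fx=3,fy=3,interpolation=cv2.INTER_CUBIC))
E
```

```text
[-40.25746182 169.50879284] [501.45192802 151.09908898  78.41106343] [-2.34068801 -5.47044387  1.1205083 ] [[-0.727, -0.002, -0.687], [0.687, -0.004, -0.727], [-0.001, -1.0, 0.004]]
```

View pics/s4.png

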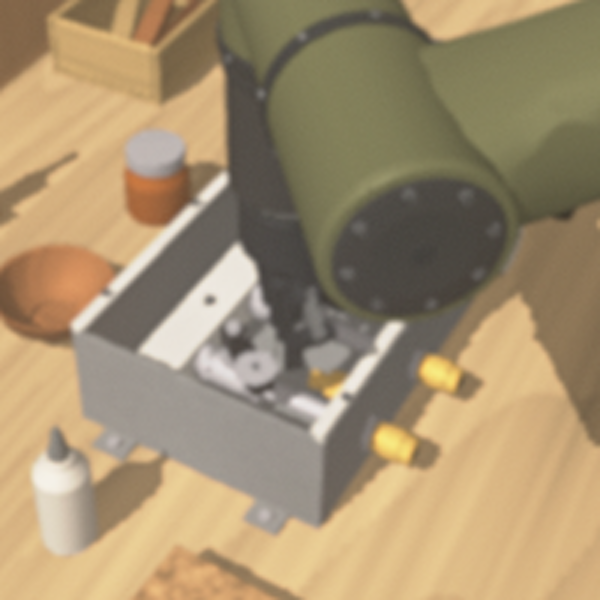

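The tag has turned to (257,368) with the fingertip behind it, at about 6 N. I continue the arc.

Emit:
arm_command --pt "0 0.31 0.1 -0.56 0 0.122 0" --pt "0 0.31 0.1 -0.56 0 0.122 0" --pt "0 0.31 0 -0.56 0 0.122 0" --pt "0 0.31 0 -0.56 0 0.122 0" --pt "0 0.31 0 -0.56 0 0.122 0" --pt "0 0.31 0 -0.56 0 0.122 0" --pt "0 0.31 0 -0.56 0 0.122 0" --pt "0 0 0 0 0 0 0"

```text
time_s: 11.58
tcp_pos: [526.6, 188.6, 76.4]
eef_rot: [[0.034, -0.001, -0.999], [0.999, 0.0, 0.034], [0.0, -1.0, 0.001]]
force: [-5.1, 0.7, 1.8]
gripper_width: -0.004
```

```bash
python3 - <<'E'
from h import *
s=sense();print(boxxy(s['tcp_pos']),s['tcp_pos'],s['force'],s['eef_rot'].round(3).tolist())
E
```

```text
[-16.77297707 208.10904755] [526.59277859 188.64157585  76.40113134] [-5.14118084  0.68194904  1.78478036] [[0.034, -0.001, -0.999], [0.999, 0.0, 0.034], [0.0, -1.0, 0.001]]
```

Emit:
arm_command --pt "0 0 0 -0.15 0 0 0" --pt "0 0 0 -0.15 0 0 0" --pt "0 0 0 -0.15 0 0 0" --pt "0 0 0 0 0 0 0"

```text
time_s: 12.08
tcp_pos: [529.7, 189.3, 76.3]
eef_rot: [[0.032, -0.003, -0.999], [0.999, 0.002, 0.032], [0.002, -1.0, 0.003]]
force: [-11.0, 4.3, 5.4]
gripper_width: -0.001
```

Emit:
arm_command --pt "0 0 0 -0.15 0 0 0" --pt "0 0 0 -0.15 0 0 0" --pt "0 0 0 -0.15 0 0 0" --pt "0 0 0 0 0 0 0"

```text
time_s: 12.58
tcp_pos: [530.5, 189.3, 75.9]
eef_rot: [[0.031, -0.011, -0.999], [1.0, 0.001, 0.031], [0.0, -1.0, 0.011]]
force: [-32.0, 6.2, 15.1]
gripper_width: 0.002
```

It stalled against the stop at 32 N. I retreat clear and check from both cameras.

Emit:
arm_command --pt "0 0 0 0.5 0 0 0" --pt "0 0 0 1.5 0 0 0" --pt "0 0 -3 0 0 0 0" --pt "0 0 -5 0 0 0 0" --pt "0 0 -5 0 0 0 0" --pt "0 -5 -2 1 0 0 0" --pt "0 -6 0 0 0 0 0" --pt "0 -6 0 0 0 0 0"

```text
time_s: 13.58
tcp_pos: [499.8, 17.7, 227.0]
eef_rot: [[0.032, 0.002, -0.999], [0.999, 0.001, 0.032], [0.001, -1.0, -0.002]]
force: [0.3, 0.3, 0.3]
gripper_width: -0.002
```

Emit:
arm_command --pt "0 -6 0 0 0 0 0" --pt "0 -6 0 0 0 0 0" --pt "0 -6 0 0 0 0 0" --pt "0 -6 0 0 0 0 0" --pt "0 -6 0 0 0 0 0" --pt "0 -6 0 0 0 0 0" --pt "0 0 0 0 0 0 0"

```text
time_s: 14.45
tcp_pos: [485.8, -344.3, 224.9]
eef_rot: [[0.039, -0.002, -0.999], [0.999, -0.0, 0.039], [-0.0, -1.0, 0.002]]
force: [0.3, -0.4, -0.2]
gripper_width: -0.004
```

```bash
python3 - <<'E'
from h import *
s=sense();print(s['time_s'],s['tcp_pos'],s['force'])
f=grab_frame('top'); np.save('top2.npy',f,allow_pickle=True)
cv2.imwrite('pics/t5.png',cv2.resize(f['image'][150:260,210:410,::-1],None,fx=4,fy=4,interpolation=cv2.INTER_CUBIC))
g=grab_frame('side'); np.save('side2.npy',g,allow_pickle=True)
cv2.imwrite('pics/s5.png',cv2.resize(g['image'][130:330,220:420,::-1],None,fx=3,fy=3,interpolation=cv2.INTER_CUBIC))
E
```

```text
14.45 [ 485.75555063 -344.28157069  224.94363246] [ 0.32283303 -0.37066232 -0.2459882 ]
```

View pics/t5.png

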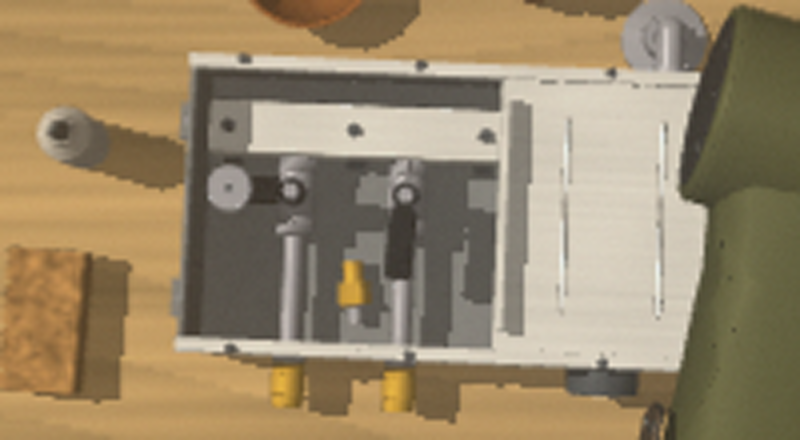

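View pics/s5.png

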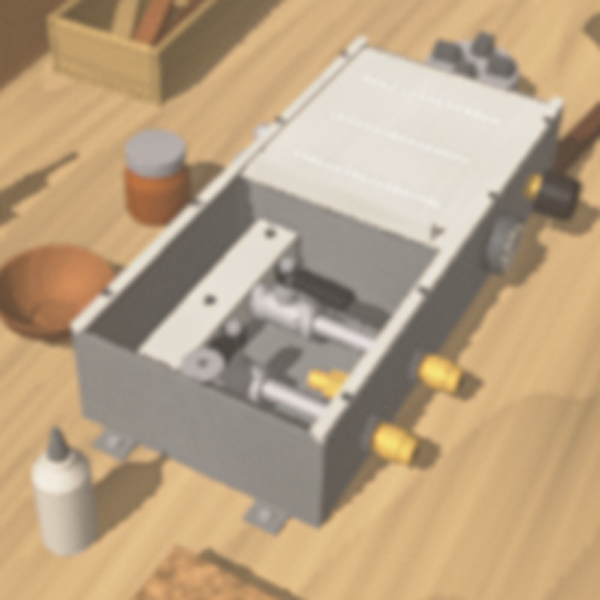

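The tag is at (229,188) and its pivot at (292,190), so the handle lies across the pipe. The cover is open and the plain lever still points down its pipe. Now I put numbers on it.

```bash
python3 - <<'E'
from h import *
f=np.load('top2.npy',allow_pickle=True).item(); g=np.load('side2.npy',allow_pickle=True).item(); g1=np.load('side1.npy',allow_pickle=True).item()
k=lambda p:np.array([p],float)/4+[210,150]-.375
t=boxxy(onplane(f,k((229,188)),88)[0]);p=boxxy(onplane(f,k((292,190)),94)[0])
print('tag',t,'piv',p,'angle',np.arctan2((t-p)[1],-(t-p)[0]))
ks=lambda p:np.array([p],float)/3+[220,130]-.33
print('side tag',boxxy(onplane(g,ks((203,364)),88)[0]))
a=boxxy(onplane(f,k((404,193)),94)[0]);b=boxxy(onplane(f,k((399,279)),84)[0]);print('plain',a,b,np.arctan2((b-a)[1],-(b-a)[0]))
d=boxxy(onplane(f,k((498,340)),104)[0]); print('cover edge',d, 'lip outer', boxxy(onplane(f,k((501,215)),125)[0]))
D=np.abs(g['image'].astype(int)-g1['image']).max(2)[130:330,220:420]; m=(D>40).astype(np.uint8)
n,l,s,c=cv2.connectedComponentsWithStats(m); print([(s[i].tolist()) for i in range(1,n) if s[i,4]>6])
E
```

```text
tag [ 11.99470905 209.29876724] piv [ 11.97894291 161.94292753] angle 1.571129256106257
side tag [ 10.4645174  209.30782462]
plain [13.12139904 79.26974257] [-50.08004087  80.52305402] 0.019827826710568854
cover edge [-91.85844689   6.2161728 ] lip outer [-2.13988612  8.15820896]
[[175, 11, 25, 26, 430], [69, 113, 16, 18, 140], [81, 112, 7, 8, 30], [88, 115, 26, 17, 184], [66, 119, 4, 3, 10], [61, 120, 5, 6, 17]]
```

```bash
python3 -c "
from bench import hand_in; print(hand_in())"
```

```text
the job is handed in; nothing more can be done
None
```

The cover is fully open and the tagged handle is shut against its stop. I handed the job in at about 14.5 s, with the arm clear of everything.

I pushed the cover's lip with the shut fingertips until it stalled on the end stop at 28 N. Then I went down between the two handles and pushed the tagged one (at box y 163) clockwise until it stalled on its stop at about 32 N along the push. Nothing was gripped.

**Last checks, from the top and side cameras:**
- **Tagged handle:** the tag is straight across from its pivot, at an angle of about 1.571 rad in the top view. The side view put the tag 1.5 mm away, within the calibration error.
- **Cover:** the lip's outer face is about 8 mm from the box centre, where 10 mm is expected when fully open. That agrees within the error.
- **Other handle:** comparing side pictures from before and after the turn, it did not move. My rough estimates of its angle disagreed: about 0.02 rad from the top, and larger from the side.
- **Loose items:** in the same side comparison, the only changes were the tagged handle, its shadow and a patch at the far corner that I took for the arm's shadow. That crop left out most of the cork block; the arm never went near it.

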